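# Dispense the thick battery at the shop counter

### The job

Two battery dispensers stand on the counter, one holding a thick cell and one a thin cell behind its gate. With the fingertips press down the paddle of the rocking lever on the dispenser with the thick cell, keep it down until the cell has rolled under the lifted gate to the end of its trough, then let the lever come back up so that the gate is shut again, and move clear. Do not touch or lift the cells, do not work the other lever, and leave the things around undisturbed.

Things in the scene. Friction and masses are not known exactly. Their poses are not given: they have to be found in the camera images.
- thick_dispenser: Battery dispenser with the thick cell, fixed, grey sheet metal, 285 x 90 mm, in either of two places. Origin under it on the counter; x down the chute (within 0.3 rad of world x), z up. Offsets in mm in this frame: chute 66 wide, floor 60 high at x=0 falling 0.15 rad to +x; back wall x=-92, gate x=60, end wall x=183 (trough between the two). Lever along the +y side, pivot axis at x=-30, z=105.
- thin_dispenser: The same dispenser in every measure, with the thin cell, in the other place. Leave it alone. On both, nothing stands higher than 117 mm while the lever is level.
- thick_dispenser_paddle (a point): Middle of the lever paddle's ribbed top, the press point on the thick cell's dispenser: 105 mm from the pivot towards the robot, 3 mm over the pivot axis line; x=-135, y=0, z=108 mm in the dispenser's frame when up, z=62 when fully down. Paddle 38 (x) by 36, 6 thick, centred here; moves and tilts with the lever. Clear air below it; it lies behind the back wall.
- thin_dispenser_paddle (a point): The same point on the other dispenser; not to be pressed.
- thick_dispenser_lever (a joint): Lever angle of the dispenser with the thick cell, rad. 0 = level, gate shut (blade 26 mm wide, 4 mm over the chute floor); grows as the paddle goes down; hard stop 0.45. A spring returns it, about 2 N at the paddle to start, 4 N at the stop. The thick cell passes the gate once this is above about 0.35.
- thin_dispenser_lever (a joint): Lever angle of the other dispenser; stays at 0.
- thick_cell_center (a point): Centre of the thick round battery cell, 34 mm diameter, 61 mm long, steel and black, about 140 g, lying across the chute. At the start it leans on the gate (x=40, height 71 in its dispenser's frame); rolled out it rests on the end wall (x=166, height 52). Once the gate is up it rolls there by itself in about a second.
- thin_cell_center (a point): Centre of the thin cell, 14.5 mm diameter, 50 mm long, lying behind the gate of the other dispenser.
- thin_cell: The thin cell as a body, origin at its centre.
- thick_cell: The thick cell as a body, origin at its centre; it turns as the cell rolls.
- jar: Bystander: closed jar, 52 mm diameter, 70 mm tall, origin at the centre of its underside.
- tape_measure: Bystander: tape measure, 70 by 36 mm, 50 mm tall, origin at the centre of its underside.
- screwdriver: Bystander: screwdriver lying on the counter beyond the right-hand (-y) dispenser, origin at its underside.

How it is judged:
By the outcome, as a careful person would: the job done as asked, in the order asked, and still so for the second after the job is handed in, with the robot touching nothing.
It also fails if it takes over 35 s, if anything falls off the work surface, if the arm or the gripper's body presses on something with over 40 N, if the wrist force passes 120 N, or if a joint passes its speed limit or range.

### The arm

A 6-joint arm with a two-finger parallel gripper is mounted at the origin on the work surface. World frame = base frame: x ahead of the robot, y to its left, z up, the work surface at z = 0. Lengths are in m, angles in rad, forces in N, time in s.
With the tool pointing down it reaches from about 0.4 to 0.825 m from the base axis. Payload 7 kg.
Tool frame: the origin (TCP) lies at the very end of the fingers, on their centre line; the grasp point (between the pads) lies arm.grip_point_offset behind it (arm.grip_point_offset is the distance from the TCP to the grasp point, in m); x points along the fingers, y is the direction in which the jaws open and shut, and the axes are right-handed (so a half turn about x gives the same grasp; the last joint's range is limited). The gripper opens to 88 mm and grips with 3 to 60 N. Pads are 19 mm wide; open, the fingers measure 130 mm over their backs; the gripper's body (78 mm by 193 mm) begins 47 mm behind the grasp point.
Start: joints at [1.558, 0.359, 0.012, 0, -1.224, -0.288], TCP at [0.2, 0.645, 0.189] pointing down, gripper open.
Joint ranges: [-3.07, 3.07], [-1.43, 2.12], [-1.02, 1.25], [-3.03, 1.67], [-3.05, -0], [-3.03, 3.03]. Speed limits (rad/s): [2.39, 2.39, 3.01, 3.14, 3.14, 3.14].

### API

Orientations are given as a unit quaternion [w, x, y, z].
In Python, from bench import get_obs, imaging, ticket, arm gives the robot as it stands.
- The arm moves only by the shell command python3 -m crank 'ROWS'. ROWS is JSON, a list of rows, each a list of 7 numbers: the turn, a rotation vector about the tool's x, y, z as a fraction of full scale, then the shift along the tool's x, y, z as a fraction of full scale, then the gripper's target within -1 to 1 (shut at 1, half-way at 0, fully open at -1). A call has exactly 5 rows; each row is the pose to reach, as a shift and turn from the pose measured when the call began, along the tool's axes at that moment; what a row does not reach only later rows make up. Full scale, the value 1, is 20 cm for a shift and 60 degrees for a turn. A row lasts 1/10 s, in which the tool goes at most 50 mm and 8.59 degrees, less where a joint would pass 70% of its speed; a pose out of reach is approached as far as the arm can. A call with a number of a shift or a turn outside -1 to 1 is refused whole. A call with a gripper value outside its range is refused whole. The fingers move at their own pace and stop on an object; the grip force is fixed at half the most. Time passes only in rows, so rows that repeat a pose let the fingers close, or fill a call up. It gives the time, the measured TCP pose, the force and the opening at its end, in the units of the state.
- get_obs(): the state, without advancing time (a new reading comes with each control period).
- imaging.snapshot(name): name is "scene" or "top"; returns (picture, depth): 480x640x3 uint8, blue, green, red; 480x640 float32, m along the optical axis (not along the pixel's ray), 0 where there is no reading.
- imaging.camera_params(name): a dict with "camera_matrix" (3x3 intrinsics, pixels), "dist_coeffs" ([k1, k2, p1, p2, k3] as OpenCV has them; the pictures are not rectified), "R" (3x3) and "t" (3): a world point X has camera coordinates R X + t. Camera axes: x right, y down, z forward; pixel columns grow to the right and rows downward; lengths in m; the calibration is good to about 2 mm. A picture is of the moment at which its call begins. camera_params takes no time and is no camera call.
- ticket.finish_job(): hands the job in, once; it reports no verdict.
The state is a dict: "time": time; "q": joint angles; "joint_vel": joint speeds; "joint_torque": joint torques, N m; "position": TCP position; "ee_rot": TCP orientation; "contact_force": force on the tool from outside, world axes, zero at the start; "wrist_torque": the same for the moment, N m; "opening": finger opening in m.
Only numpy, scipy, OpenCV 4.12 (cv2) and the standard library are available. Lean on these libraries where they do the work, as an engineer would, in place of code of your own. Each camera call takes 0.05 s, during which the arm holds its last target.

## Working session

There is one attempt and no reset: what is moved stays moved. The work goes in short steps, Python scripts to look and compute and a shell command to move; the robot and the scene stay as the last step left them, time stands still between calls to the robot, and variables do not carry over. Pictures are saved under pics/ and viewed, and the job is handed in when it is done.

```bash
ls; mkdir -p pics; python3 - <<'E'
from bench import get_obs, imaging, arm
import cv2, numpy as np
print(get_obs())
for n in("scene","top"):
    im,d=imaging.snapshot(n); cv2.imwrite(f"pics/{n}0.png",im); np.savez(f"pics/{n}0.npz",im=im,d=d)
    p=imaging.camera_params(n); print(n,p)
E
```

```text
pics
{'time': 0.0, 'q': array([ 1.55812460e+00,  3.59372461e-01,  1.10594396e-02, -3.53725302e-04,
       -1.22409620e+00, -2.88060304e-01]), 'joint_vel': array([-0.00150543, -0.00037197,  0.00029923,  0.00068187, -0.00047068,
        0.00058232]), 'joint_torque': array([ 9.52384798e-04, -5.82716453e+01,  2.93057477e+01,  6.99715421e+00,
        7.24798796e-03, -1.64380212e-04]), 'position': array([0.19984036, 0.64416229, 0.18853167]), 'ee_rot': array([ 0.1053857 , -0.69908319,  0.10654768,  0.69915959]), 'contact_force': array([-0.44984626,  0.00481943, -0.2503572 ]), 'wrist_torque': array([-0.00667251,  0.00268827,  0.00603656]), 'opening': 0.08801582482257475}
scene {'camera_matrix': array([[597.97827979,   0.        , 316.27076782],
       [  0.        , 597.97827979, 239.57371851],
       [  0.        ,   0.        ,   1.        ]]), 'dist_coeffs': array([-0.19066355,  0.        ,  0.        ,  0.        ,  0.        ]), 'R': array([[ 0.68843269,  0.72498158, -0.02149741],
       [ 0.45594955, -0.45563365, -0.76453122],
       [-0.564066  ,  0.51652655, -0.64422812]]), 't': array([-0.44226319, -0.20472705,  1.6466555 ])}
top {'camera_matrix': array([[601.43713778,   0.        , 316.11986614],
       [  0.        , 601.43713778, 231.76848953],
       [  0.        ,   0.        ,   1.        ]]), 'dist_coeffs': array([0.01584733, 0.        , 0.        , 0.        , 0.        ]), 'R': array([[-0.00290435, -0.99996328, -0.00806228],
       [-0.99113801,  0.00394924, -0.13277743],
       [ 0.1328044 ,  0.0076052 , -0.99111309]]), 't': array([0.00506364, 0.62364358, 1.34760124])}
```

View pics/scene0.png

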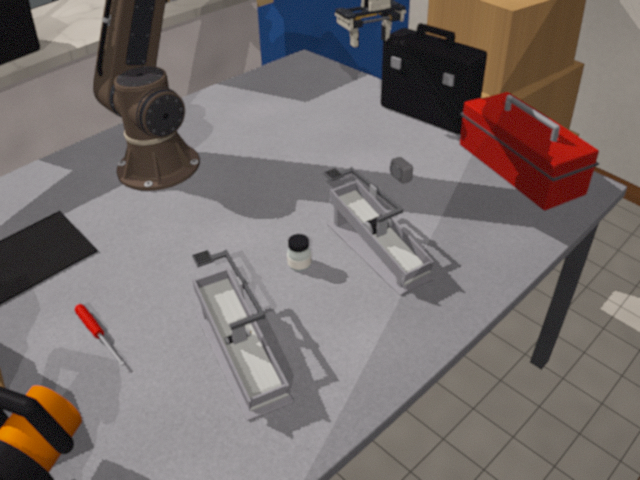

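View pics/top0.png

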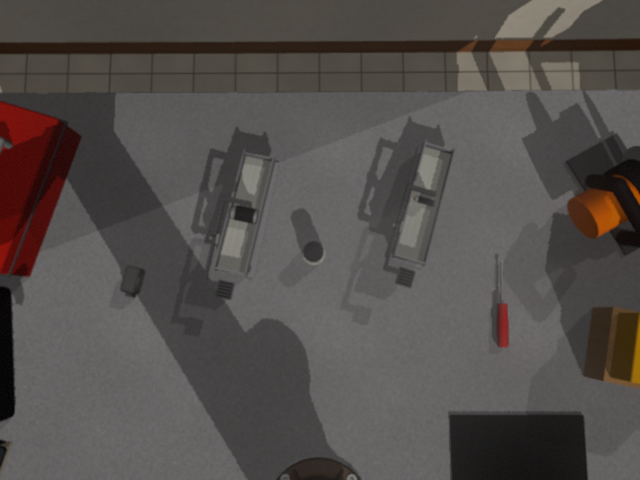

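The left (+y) dispenser shows a large dark cell at top-view pixel (243,214). The right one shows only a small one at (424,200). I'll zoom in and measure both.

```bash
cat > h.py <<'E'
import numpy as np, cv2
from bench import imaging
def ray(n,uv,z):
    p=imaging.camera_params(n);u=cv2.undistortPoints(np.array([[uv]],float),p["camera_matrix"],p["dist_coeffs"])[0,0]
    R,t=p["R"],p["t"]; c=-R.T@t; d=R.T@np.array([u[0],u[1],1]); return c+d*(z-c[2])/d[2]
def cloud(n,d):
    p=imaging.camera_params(n); v,u=np.mgrid[0:480,0:640]
    q=cv2.undistortPoints(np.stack([u,v],-1).reshape(-1,1,2).astype(float),p["camera_matrix"],p["dist_coeffs"])[:,0]
    c=np.c_[q,np.ones(len(q))]*d.reshape(-1,1); return ((c-p["t"])@p["R"]).reshape(480,640,3)
def proj(n,X):
    p=imaging.camera_params(n);return cv2.projectPoints(np.array(X,float).reshape(-1,1,3),cv2.Rodrigues(p["R"])[0],p["t"],p["camera_matrix"],p["dist_coeffs"])[0][:,0]
E
python3 - <<'E'
from h import *
a=np.load("pics/top0.npz");im=a["im"];b=np.load("pics/scene0.npz")["im"]
A=cv2.resize(im[130:310,200:290],None,fx=3.3,fy=3.3,interpolation=2);B=cv2.resize(im[130:310,375:465],None,fx=3.3,fy=3.3,interpolation=2)
cv2.imwrite("pics/z.png",cv2.convertScaleAbs(np.hstack([A,B]),alpha=1.5))
A=cv2.resize(b[160:300,310:445],(400,415),interpolation=2);B=cv2.resize(b[240:420,180:305],(400,576),interpolation=2)[:415+161]
A=cv2.copyMakeBorder(A,0,161,0,0,0)
cv2.imwrite("pics/z2.png",np.hstack([A,B]))
P=cloud("top",a["d"])
for nm,(u,v) in dict(Lpad=(225,289),Rpad=(405,277)).items():
    print(nm,P[v,u],ray("top",(u,v),.108))
    w=P[v-14:v+15,u-14:u+15]; m=(w[...,2]>.095)&(w[...,2]<.12)
    rc=cv2.minAreaRect(w[m][:,:2].astype(np.float32)*1000);print(m.sum(),w[m].mean(0),np.median(w[m][:,2]),rc)
for nm,(u0,u1) in dict(L=(200,290),R=(375,465)).items():
    w=P[130:310,u0:u1].reshape(-1,3);w=w[(w[:,2]>.03)&(w[:,2]<.13)]
    print(nm,cv2.minAreaRect(w[:,:2].astype(np.float32)*1000))
E
```

```text
Lpad [0.49010535 0.20068125 0.10823406] [0.49011445 0.20071846 0.108     ]
327 [0.49136664 0.20401792 0.10813249] 0.1083934225559881 ((490.95758056640625, 209.28952026367188), (51.274173736572266, 38.136024475097656), 80.0577163696289)
Rpad [ 0.51483536 -0.19046628  0.10784511] [ 0.51482642 -0.19044467  0.108     ]
334 [ 0.51756734 -0.18792717  0.10785809] 0.10787016995213808 ((517.9511108398438, -182.43917846679688), (53.78335952758789, 38.17841720581055), 73.81256866455078)
L ((642.3367919921875, 179.35174560546875), (94.94624328613281, 345.1253662109375), 77.97891998291016)
R ((665.3347778320312, -227.31112670898438), (94.34010314941406, 345.7544860839844), 72.70996856689453)
```

View pics/z.png

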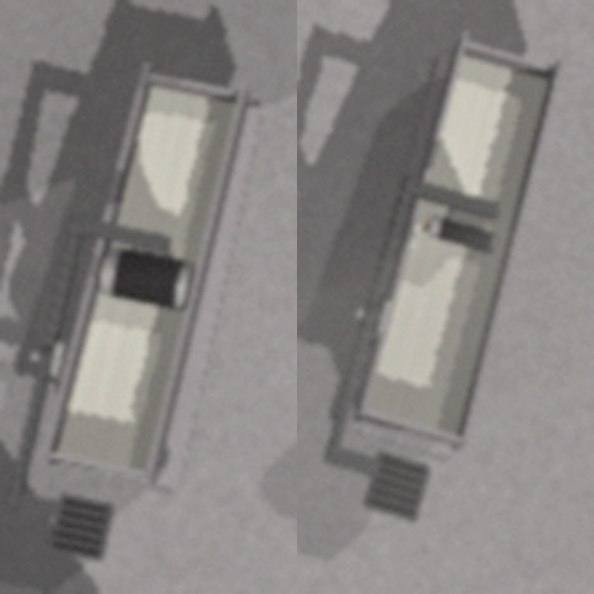

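View pics/z2.png

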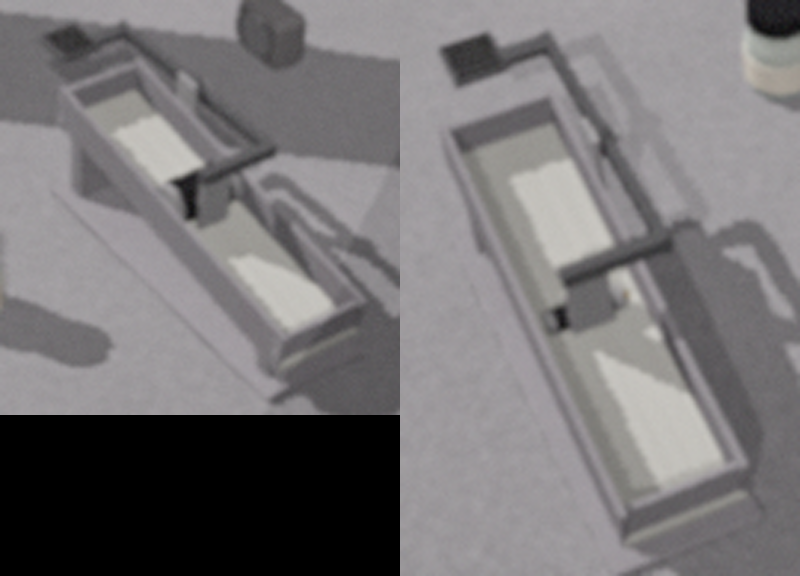

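The thick cell is in the left dispenser. Its paddle is near (0.490, 0.200, 0.108). Next I'll refine the yaw and paddle centre and check both against the known geometry.

```bash
python3 - <<'E'
from h import *
from bench import arm,get_obs
from scipy.spatial.transform import Rotation as Ro
print("gpo",arm.grip_point_offset)
a=np.load("pics/top0.npz");im=a["im"]
Z=lambda x,y:(200+x/3.3,130+y/3.3)
# pad: dark blob at height .108
g=cv2.cvtColor(im,6); P=cloud("top",a["d"])
m=((g<75)&(P[...,2]>.1)).astype(np.uint8); m[:272]=0;m[310:]=0;m[:,:205]=0;m[:,250:]=0
n,l,s,c=cv2.connectedComponentsWithStats(m); k=1+s[1:,4].argmax(); print("pad blob",s[k],c[k],ray("top",c[k],.108))
# cell black blob
m=((g<35)).astype(np.uint8); m[:190]=0;m[240:]=0;m[:,:222]=0;m[:,265:]=0
n,l,s,c2=cv2.connectedComponentsWithStats(m); k2=1+s[1:,4].argmax();print("cell",s[k2],c2[k2],ray("top",c2[k2],.08))
pad=ray("top",c[k],.108)
# right wall top edge: inner edges from zoom
for q,zz in (((147,83),.06),((243,97),.06),((54,458),.1),((150,470),.1)): print(ray("top",Z(*q),zz),P[int(Z(*q)[1]),int(Z(*q)[0])])
o=get_obs();R=Ro.from_quat(np.roll(o["ee_rot"],-1));print(R.as_matrix().round(3))
for yaw in(-.19,-.21,-.23):
    c_,s_=np.cos(yaw),np.sin(yaw); print(yaw,proj("top",[[pad[0]+c_*dx-s_*dy,pad[1]+s_*dx+c_*dy,z] for dx,dy,z in((175,0,88),(135-92,33,100),(135-92,-33,100),(135+183,33,64),(135+183,-33,64),(105,45,105))for dx,dy,z in[(dx/1e3,dy/1e3,z/1e3)]]).round(1).tolist())
E
```

```text
gpo 0.0188
pad blob [205 272  29  28 370] [220.66216216 287.02702703] [0.49442002 0.21022634 0.108     ]
cell [235 206  19  16 163] [243.34355828 213.08588957] [0.6617004 0.1667201 0.08     ]
[0.80116836 0.16828894 0.06      ] [0.80087086 0.1692348  0.0624888 ]
[0.79076933 0.10071827 0.06      ] [0.7924497  0.10242917 0.05715717]
[0.53469922 0.22174019 0.1       ] [0.53660029 0.22296742 0.09774017]
[0.52647792 0.1577352  0.1       ] [0.52747711 0.15886758 0.09902799]
[[-0.    -0.296 -0.955]
 [-0.001 -0.955  0.296]
 [-1.     0.001 -0.   ]]
-0.19 [[238.3, 210.5], [210.6, 265.1], [240.0, 270.7], [238.2, 149.8], [266.2, 154.9], [210.8, 236.3]]
-0.21 [[239.8, 210.8], [211.1, 264.9], [240.3, 271.0], [241.0, 150.0], [268.8, 155.7], [211.8, 236.1]]
-0.23 [[241.3, 211.1], [211.5, 264.7], [240.7, 271.4], [243.7, 150.3], [271.4, 156.5], [212.8, 235.9]]
```

```bash
python3 -m crank '[[0,0,0,0,0.15,-0.18,1],[-0.03,0,0,0,0.31,-0.37,1],[-0.06,0,0,0,0.46,-0.56,1],[-0.09,0,0,0,0.62,-0.75,1],[-0.09,0,0,0,0.77,-0.93,1]]'
cat > rel.py <<'E'
import sys
from h import *
from bench import get_obs
from scipy.spatial.transform import Rotation as Ro
o=get_obs();M=Ro.from_quat(np.roll(o["ee_rot"],-1))
tgt=np.array([float(v) for v in sys.argv[1:4]]);yaw=-.206
y=np.array([np.sin(yaw),-np.cos(yaw),0]);x=np.array([0,0,-1.]);D=Ro.from_matrix(np.c_[x,y,np.cross(x,y)])
print("pos",o["position"],"shift",(M.inv().apply(tgt-o["position"])/.2).round(3),"turn",((M.inv()*D).as_rotvec()/np.radians(60)).round(3),"F",o["contact_force"].round(2),"op",o["opening"],"t",o["time"])
E
python3 rel.py .49 .2 .16
```

```text
time: 0.6
position: [0.3325, 0.4399, 0.1886]
ee_rot: [0.072, -0.703, 0.073, 0.704]
contact_force: [0.8, 0.4, 0.3]
opening: 0.0535
pos [0.33245253 0.43989216 0.18863586] shift [ 0.145  1.013 -1.016] turn [ 0.001  0.    -0.002] F [0.76 0.43 0.28] op 0.053503353863715186 t 0.6
```

```bash
python3 -m crank '[[0,0,0,0,0.17,-0.17,1],[0,0,0,0,0.34,-0.34,1],[0,0,0,0,0.51,-0.51,1],[0,0,0,0,0.68,-0.68,1],[0,0,0,0,0.83,-0.83,1]]'
python3 rel.py .49 .2 .14
```

```text
time: 1.1
position: [0.4617, 0.2414, 0.1889]
ee_rot: [0.072, -0.703, 0.073, 0.704]
contact_force: [1.1, 0.4, 0.0]
opening: 0.0132
pos [0.46169756 0.24140061 0.18891111] shift [ 0.245  0.173 -0.181] turn [ 0.     0.    -0.002] F [1.12 0.36 0.03] op 0.01324597647235987 t 1.1
```

```bash
python3 -m crank '[[0,0,0,0,0.09,-0.09,1],[0,0,0,0,0.173,-0.181,1],[0,0,0,0.12,0.173,-0.181,1],[0,0,0,0.245,0.173,-0.181,1],[0,0,0,0.245,0.173,-0.181,1]]'
python3 rel.py .49 .2 .064
python3 - <<'E'
from h import *
for n in("top","scene"):
    im,d=imaging.snapshot(n)
    z=im[210:330,170:290] if n=="top" else im[110:280,270:440]
    cv2.imwrite(f"pics/b_{n}.png",cv2.resize(z,(600,600),interpolation=2))
E
```

```text
time: 1.6
position: [0.4879, 0.1982, 0.1367]
ee_rot: [0.071, -0.701, 0.075, 0.705]
contact_force: [-0.2, -0.0, 0.4]
opening: 0.0003
pos [0.48793683 0.19822976 0.13672986] shift [ 0.364 -0.013 -0.01 ] turn [-0.001  0.005 -0.006] F [-0.23 -0.03  0.44] op 0.0003431916293390483 t 1.6
```

View pics/b_scene.png

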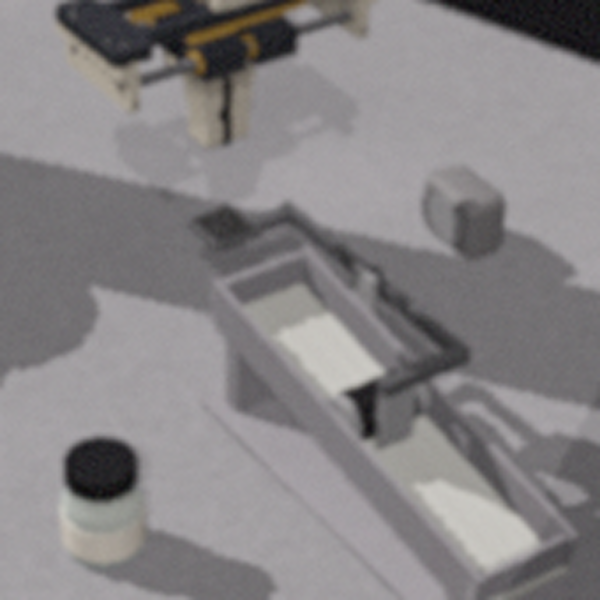

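View pics/b_top.png

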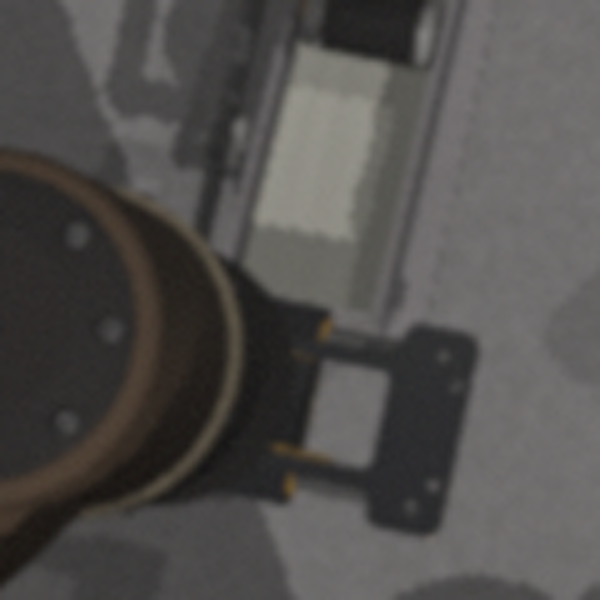

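```bash
python3 - <<'E'
from h import *
print(proj("scene",[[.488,.1982,.1367],[.49,.2,.108],[.488,.1982,.17]]))
im,d=imaging.snapshot("scene");P=cloud("scene",d)
for v in range(136,180,3): print(v,P[v,334].round(3),P[v,329].round(3))
E
python3 rel.py .49 .2 .064
```

```text
[[331.08680854 163.42083201]
 [332.30660428 173.71638838]
 [330.99095227 151.19671847]]
136 [0.502 0.194 0.217] [0.498 0.183 0.22 ]
139 [0.505 0.192 0.212] [0.498 0.182 0.213]
142 [0.499 0.197 0.2  ] [0.498 0.182 0.206]
145 [0.5   0.196 0.193] [0.499 0.181 0.199]
148 [0.5   0.196 0.185] [0.498 0.182 0.19 ]
151 [0.298 0.396 0.001] [0.29  0.385 0.003]
154 [0.309 0.385 0.001] [0.302 0.372 0.004]
157 [0.325 0.369 0.006] [0.315 0.36  0.005]
160 [0.335 0.359 0.004] [0.326 0.349 0.005]
163 [ 0.34   0.354 -0.001] [0.334 0.341 0.003]
166 [0.353 0.342 0.001] [0.344 0.331 0.002]
169 [0.48  0.215 0.11 ] [0.355 0.32  0.002]
172 [0.488 0.208 0.108] [0.483 0.196 0.111]
175 [0.497 0.199 0.108] [0.493 0.187 0.112]
178 [0.507 0.189 0.109] [0.497 0.182 0.108]
pos [0.49053029 0.20035875 0.14091316] shift [0.385 0.002 0.002] turn [ 0.001 -0.    -0.002] F [-0.43  0.76  0.52] op 0.00035100884062555905 t 1.75
```

The visible fingertip ends about 40 mm above the reported TCP. I'll check whether the same gap shows with the gripper open in the first images.

```bash
python3 - <<'E'
from h import *
P=cloud("scene",np.load("pics/scene0.npz")["d"])
w=P[0:90,320:420].reshape(-1,3); m=(np.hypot(w[:,0]-.2,w[:,1]-.644)<.09)&(w[:,2]>.1)
w=w[m];print(len(w),np.sort(w[:,2])[:12].round(3)); print(w[np.argsort(w[:,2])[:6]].round(3)); print("proj tcp",proj("scene",[[.1998,.6442,.1885]]))
im,d=imaging.snapshot("scene");P=cloud("scene",d)
w=P[60:190,270:440].reshape(-1,3);m=(np.hypot(w[:,0]-.49,w[:,1]-.2)<.06)&(w[:,2]>.12);w=w[m];print(len(w),w[np.argsort(w[:,2])[:8]].round(3))
im,d=imaging.snapshot("top");P=cloud("top",d)
w=P.reshape(-1,3);w=w[(w[:,2]>.19)&(np.hypot(w[:,0]-.49,w[:,1]-.2)<.12)];print(np.histogram(w[:,2],20))
a=np.load("pics/top0.npz")["d"];P=cloud("top",a);w=P.reshape(-1,3);w=w[(w[:,2]>.15)&(np.hypot(w[:,0]-.2,w[:,1]-.644)<.12)];print(len(w), w[:,2].min() if len(w) else 0)
E
python3 -c "
import cv2,numpy as np
cv2.imwrite('pics/s0g.png',cv2.resize(np.load('pics/scene0.npz')['im'][0:90,310:430],(800,600)))"
```

```text
2154 [0.1   0.1   0.1   0.101 0.101 0.101 0.101 0.102 0.102 0.102 0.102 0.103]
[[0.272 0.693 0.1  ]
 [0.23  0.69  0.1  ]
 [0.255 0.694 0.1  ]
 [0.24  0.688 0.101]
 [0.229 0.687 0.101]
 [0.225 0.682 0.101]]
proj tcp [[369.38094219  54.58449516]]
3194 [[0.496 0.207 0.175]
 [0.502 0.211 0.179]
 [0.498 0.201 0.179]
 [0.495 0.197 0.179]
 [0.498 0.198 0.18 ]
 [0.503 0.215 0.181]
 [0.501 0.205 0.181]
 [0.498 0.201 0.182]]
(array([  35,  304,  834,    0,    0,    0,   10,   84,   93,   93,   95,
         79,    1,  111,  243,  138,  317,  968, 2785, 4240]), array([0.23813237, 0.25748038, 0.27682838, 0.29617638, 0.31552439,
       0.33487239, 0.35422039, 0.3735684 , 0.3929164 , 0.4122644 ,
       0.4316124 , 0.45096041, 0.47030841, 0.48965641, 0.50900442,
       0.52835242, 0.54770042, 0.56704843, 0.58639643, 0.60574443,
       0.62509243]))
262 0.2888625532485126
```

View pics/s0g.png

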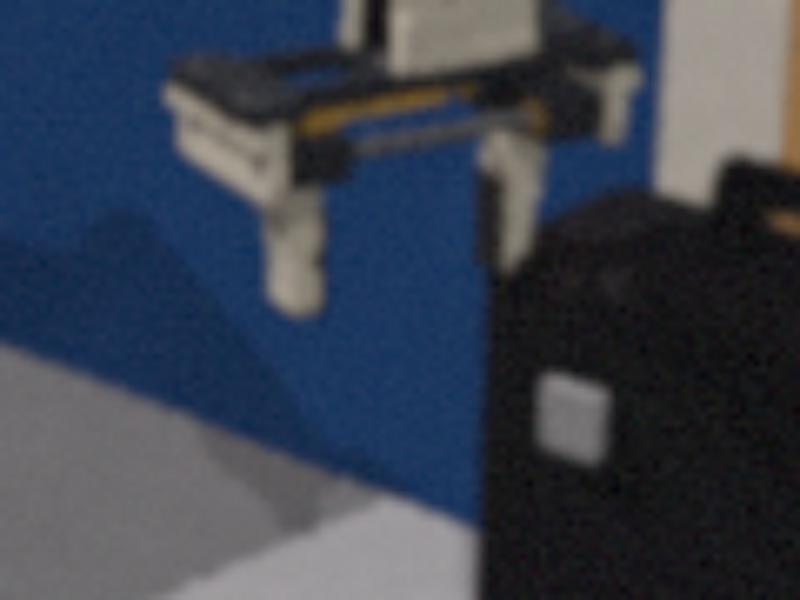

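The gap is the same in both pictures: the visible fingertips sit about 38–40 mm above the reported TCP, while the paddle height agrees in both cameras. I'll descend in steps and use force and pictures to find the real contact.

```bash
python3 -m crank '[[0,0,0,0.05,0,0,1],[0,0,0,0.09,0,0,1],[0,0,0,0.13,0,0,1],[0,0,0,0.13,0,0,1],[0,0,0,0.13,0,0,1]]'
python3 -m crank '[[0,0,0,0.02,0,0,1],[0,0,0,0.04,0,0,1],[0,0,0,0.06,0,0,1],[0,0,0,0.06,0,0,1],[0,0,0,0.06,0,0,1]]'
python3 rel.py .49 .2 .09
python3 - <<'E'
from h import *
im,d=imaging.snapshot("scene");P=cloud("scene",d)
w=P[60:190,270:440].reshape(-1,3);m=(np.hypot(w[:,0]-.49,w[:,1]-.2)<.04)&(w[:,2]>.1);w=w[m];print(np.histogram(w[:,2],np.arange(.1,.2,.005)))
z=im[110:280,270:440]
cv2.imwrite(f"pics/c_scene.png",cv2.resize(z,(600,600),interpolation=2))
E
```

```text
time: 2.35
position: [0.4906, 0.2006, 0.115]
ee_rot: [-0.072, 0.704, -0.073, -0.703]
contact_force: [-0.2, 0.8, 0.6]
opening: 0.0004
time: 2.85
position: [0.4906, 0.2005, 0.1029]
ee_rot: [-0.072, 0.704, -0.073, -0.703]
contact_force: [-0.6, 0.6, 0.1]
opening: 0.0005
pos [0.49062468 0.20050657 0.10287426] shift [0.064 0.003 0.003] turn [ 0.001 -0.001 -0.002] F [-0.55  0.59  0.15] op 0.0005134101117957314 t 2.85
(array([ 13, 120,  70,   0,   0,   0,   0,   0,   9,  27,  30,  35,  31,
        27,  35,  32,  35,  27,  18]), array([0.1  , 0.105, 0.11 , 0.115, 0.12 , 0.125, 0.13 , 0.135, 0.14 ,
       0.145, 0.15 , 0.155, 0.16 , 0.165, 0.17 , 0.175, 0.18 , 0.185,
       0.19 , 0.195]))
```

View pics/c_scene.png

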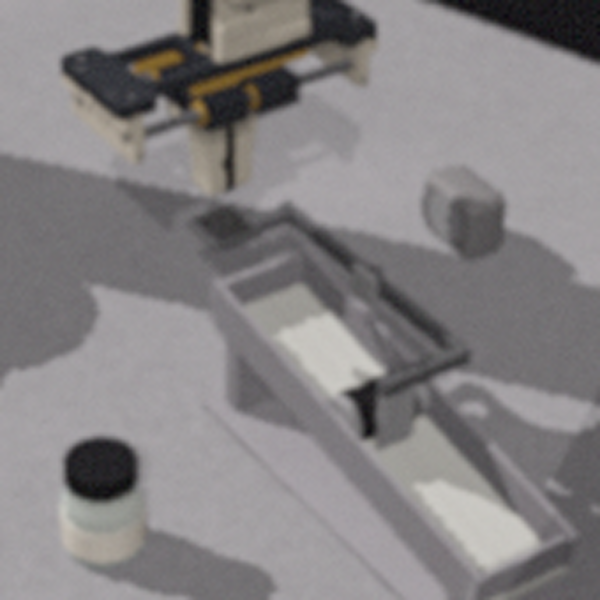

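No contact at reading 0.103, and the tip shows at about 0.142, so the fingers really end about 39 mm above the reported TCP. I'll check the tip's lateral position before pressing.

```bash
python3 - <<'E'
from h import *
s=170/600
# tip bottom corners on near(+x) face in c_scene: left (-y) corner (213,193), seam bottom (231,187), right end (246,183)
for q in((197,182),(213,193),(231,187),(246,182)): 
    uv=(270+q[0]*s,110+q[1]*s); print(q,ray("scene",uv,.142).round(4))
im,d=imaging.snapshot("scene");P=cloud("scene",d)
w=P[100:170,270:440].reshape(-1,3);m=(np.hypot(w[:,0]-.49,w[:,1]-.2)<.04)&(w[:,2]>.142)&(w[:,2]<.175);w=w[m][:,:2]
yaw=-.206;e=np.array([[np.cos(yaw),np.sin(yaw)],[-np.sin(yaw),np.cos(yaw)]]);l=(w-[.49,.2])@e.T*1000
print(np.percentile(l,[2,10,50,90,98],axis=0).round(1))
E
```

```text
(197, 182) [0.4795 0.1894 0.142 ]
(213, 193) [0.4965 0.1875 0.142 ]
(231, 187) [0.4997 0.2009 0.142 ]
(246, 182) [0.5024 0.2121 0.142 ]
[[ -8.5 -17.1]
 [ -1.2 -15.6]
 [ 10.1  -4. ]
 [ 13.4  13.3]
 [ 14.7  16.8]]
```

```bash
python3 - <<'E'
from h import *
im,d=imaging.snapshot("scene");P=cloud("scene",d)
w=P[90:175,270:400].reshape(-1,3);yaw=-.206;e=np.array([[np.cos(yaw),np.sin(yaw)],[-np.sin(yaw),np.cos(yaw)]])
l=np.c_[(w[:,:2]-[.49,.2])@e.T*1000,w[:,2]*1000]
l=l[(abs(l[:,0])<70)&(abs(l[:,1])<140)&(l[:,2]>135)]
for y in range(-120,130,15):
    k=l[(l[:,1]>=y)&(l[:,1]<y+15)]
    if len(k)>3: print(y,len(k),"zmin",np.percentile(k[:,2],2).round(),"x",np.percentile(k[:,0],[2,98]).round())
E
```

```text
-105 183 zmin 226.0 x [-36.  41.]
-90 296 zmin 208.0 x [-35.  42.]
-75 113 zmin 220.0 x [-35.  40.]
-60 106 zmin 219.0 x [-24.  35.]
-45 355 zmin 207.0 x [-24.  40.]
-30 501 zmin 155.0 x [-20.  44.]
-15 608 zmin 149.0 x [-18.  45.]
0 414 zmin 147.0 x [ 7. 45.]
15 270 zmin 154.0 x [10. 42.]
30 218 zmin 217.0 x [15. 41.]
45 109 zmin 219.0 x [ 4. 38.]
60 97 zmin 219.0 x [-1. 42.]
75 239 zmin 208.0 x [-22.  41.]
90 46 zmin 232.0 x [-33.  40.]
```

The body's bottom is 65 mm above the visible tip, which matches the given gripper sizes. So the reported height is simply about 39 mm low. I'll lower to first contact, expected at a reading of about 0.069.

```bash
python3 -m crank '[[0,0,0,0.06,0,0,1],[0,0,0,0.12,0,0,1],[0,0,0,0.16,0,0,1],[0,0,0,0.16,0,0,1],[0,0,0,0.16,0,0,1]]'
python3 -m crank '[[0,0,0,0.02,0,0,1],[0,0,0,0.04,0,0,1],[0,0,0,0.06,0,0,1],[0,0,0,0.06,0,0,1],[0,0,0,0.06,0,0,1]]'
python3 rel.py .49 .2 .025
python3 - <<'E'
from h import *
im,d=imaging.snapshot("scene");z=im[110:280,270:440]
cv2.imwrite(f"pics/d_scene.png",cv2.resize(z,(600,600),interpolation=2))
E
```

```text
time: 3.5
position: [0.4905, 0.2003, 0.0708]
ee_rot: [-0.071, 0.703, -0.073, -0.703]
contact_force: [-0.7, -0.9, 1.5]
opening: 0.0006
time: 4.0
position: [0.4908, 0.2004, 0.0588]
ee_rot: [-0.071, 0.704, -0.073, -0.703]
contact_force: [1.3, -0.5, 2.3]
opening: 0.0005
pos [0.49075915 0.20043489 0.05883169] shift [0.169 0.003 0.003] turn [ 0.001 -0.001 -0.002] F [ 1.25 -0.54  2.32] op 0.0005259669677429349 t 4.0
```

View pics/d_scene.png

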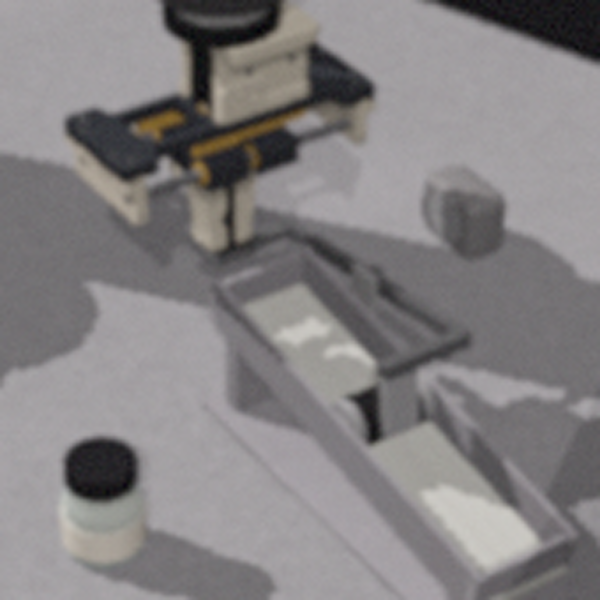

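The fingertips are on the paddle at 2.3 N, and the gate arm has risen slightly. Now the full press.

```bash
python3 -m crank '[[0,0,0,0.05,0,0,1],[0,0,0,0.1,0,0,1],[0,0,0,0.14,0,0,1],[0,0,0,0.165,0,0,1],[0,0,0,0.165,0,0,1]]'
python3 rel.py .49 .2 .025
python3 - <<'E'
from h import *
im,d=imaging.snapshot("scene");z=im[110:310,270:470];P=cloud("scene",d);np.save("pics/e.npy",P)
cv2.imwrite(f"pics/e_scene.png",cv2.resize(z,(600,600),interpolation=2))
E
```

```text
time: 4.55
position: [0.4904, 0.2002, 0.0251]
ee_rot: [0.071, -0.703, 0.073, 0.704]
contact_force: [-0.6, 0.3, 3.2]
opening: 0.0006
pos [0.49042761 0.20016319 0.02512883] shift [0.001 0.001 0.002] turn [ 0.001  0.    -0.003] F [-0.63  0.33  3.23] op 0.0006337604527590031 t 4.55
```

View pics/e_scene.png

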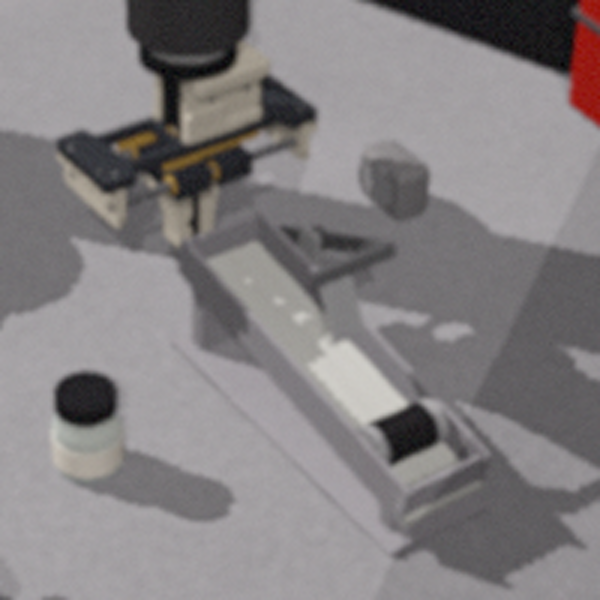

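The gate is up and the cell has passed under it, now at about (410,430) in the zoom. I'll keep the lever down while it settles.

```bash
for i in 1 2; do python3 -m crank '[[0,0,0,0,0,0,1],[0,0,0,0,0,0,1],[0,0,0,0,0,0,1],[0,0,0,0,0,0,1],[0,0,0,0,0,0,1]]'; done
python3 - <<'E'
from h import *
for k in(0,1):
    im,d=imaging.snapshot("scene");g=cv2.cvtColor(im,6);m=(g<40).astype(np.uint8);m[:225]=0;m[300:]=0;m[:,:370]=0;m[:,440:]=0
    n,l,s,c=cv2.connectedComponentsWithStats(m);i=1+s[1:,4].argmax();print(s[i],c[i])
    print("cell ray z.06",ray("scene",c[i],.06))
yaw=-.206;print("expected end",np.array([.49,.2])+.301*np.array([np.cos(yaw),np.sin(yaw)]))
z=im[110:310,270:470];cv2.imwrite(f"pics/f_scene.png",cv2.resize(z,(600,600),interpolation=2))
E
```

```text
time: 5.1
position: [0.4903, 0.2002, 0.0254]
ee_rot: [0.071, -0.703, 0.073, 0.704]
contact_force: [-0.3, 0.5, 4.4]
opening: 0.0004
time: 5.6
position: [0.4903, 0.2002, 0.0254]
ee_rot: [0.071, -0.703, 0.073, 0.704]
contact_force: [-0.7, 1.1, 3.9]
opening: 0.0002
[404 254  19  16 154] [413.68831169 261.2012987 ]
cell ray z.06 [0.78943223 0.14135844 0.06      ]
[405 254  18  16 159] [413.67924528 261.16981132]
cell ray z.06 [0.78935667 0.14142061 0.06      ]
expected end [0.78463594 0.13843162]
```

View pics/f_scene.png

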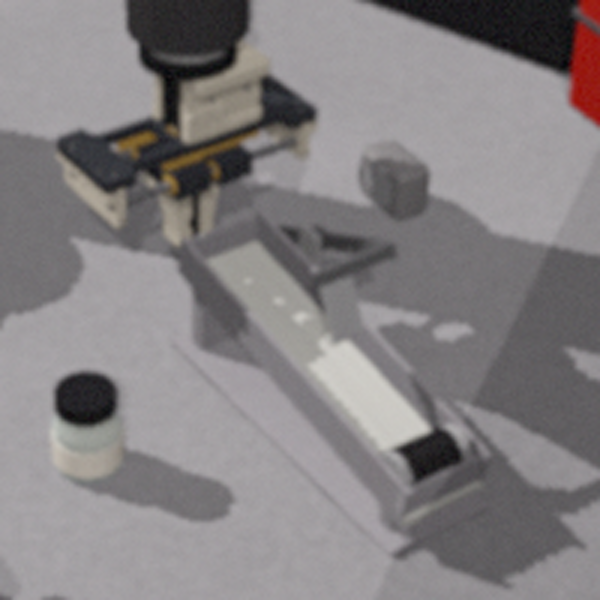

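The cell is at rest against the end wall (zoom pixel (430,455)), with no change between two frames. I'll raise slowly so the lever returns, then move clear.

```bash
python3 -m crank '[[0,0,0,-0.04,0,0,1],[0,0,0,-0.08,0,0,1],[0,0,0,-0.12,0,0,1],[0,0,0,-0.16,0,0,1],[0,0,0,-0.2,0,0,1]]'
python3 -m crank '[[0,0,0,-0.06,0,0,1],[0,0,0,-0.14,0,0,1],[0,0,0,-0.24,0,0,1],[0,0,0,-0.36,0,0,1],[0,0,0,-0.5,0,0,1]]'
python3 -m crank '[[0,0,0,0,0,0.15,1],[0,0,0,0,0,0.3,1],[0,0,0,0,0,0.4,1],[0,0,0,0,0,0.4,1],[0,0,0,0,0,0.4,1]]'
python3 - <<'E'
from h import *
from bench import get_obs
a,d=imaging.snapshot("scene");b,d2=imaging.snapshot("top");o=get_obs();print(o["contact_force"],o["time"],np.abs(o["joint_vel"]).max())
P=cloud("top",d2);w=P[275:305,212:240];m=(w[...,2]>.09)&(w[...,2]<.125);print("pad z",np.median(w[m][:,2]),m.sum())
cv2.imwrite("pics/g_scene.png",a);cv2.imwrite("pics/g_top.png",b)
t0=np.load("pics/top0.npz")["im"]
cv2.imwrite("pics/g_z.png",np.hstack([cv2.resize(a[150:300,310:450],(420,450),interpolation=2),cv2.convertScaleAbs(cv2.resize(b[130:310,200:290],(225,450),interpolation=2),alpha=1.5)]))
E
```

```text
time: 6.2
position: [0.4905, 0.2003, 0.0663]
ee_rot: [0.071, -0.703, 0.073, 0.703]
contact_force: [-0.8, 0.1, 1.3]
opening: 0.0004
time: 6.7
position: [0.4904, 0.2003, 0.1676]
ee_rot: [0.071, -0.703, 0.073, 0.704]
contact_force: [0.4, 0.8, 0.3]
opening: 0.0003
time: 7.2
position: [0.4122, 0.217, 0.1686]
ee_rot: [-0.071, 0.704, -0.072, -0.703]
contact_force: [-0.3, 0.2, 0.3]
opening: 0.0007
[ 0.90062875  0.19432451 -0.21351028] 7.3 0.011473191340379099
pad z 0.10793237652462417 323
```

View pics/g_z.png

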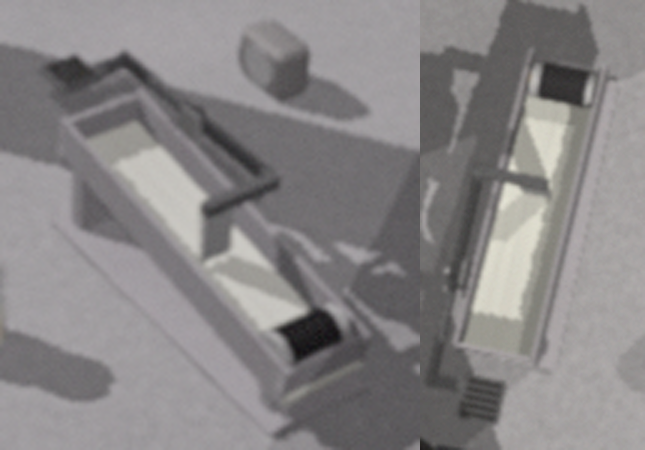

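View pics/g_scene.png

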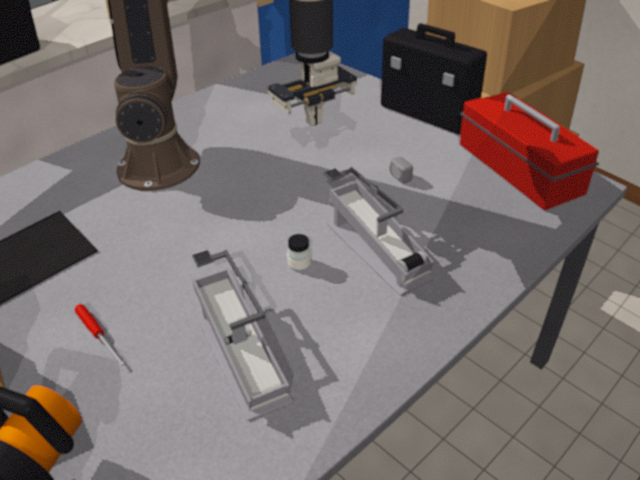

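The lever is level again with the paddle at 0.108 and the gate shut. The cell sits at the trough end (413,261), and the jar, tape measure, screwdriver and other dispenser look unchanged. Handing in.

```bash
python3 -c "
from bench import ticket; print(ticket.finish_job())"
```

```text
the job is handed in; nothing more can be done
None
```

The job is done and handed in at about 7.3 s. I pressed the paddle on the left (+y) dispenser, which held the thick cell, and kept it down until the cell came to rest. Then I let the lever rise slowly and moved the arm back, clear of everything.

**Last checks:**
- **Cell:** it was at rest against the end wall, unchanged between two frames. Its measured position was (0.789, 0.141) against an expected (0.785, 0.138), and it was still there in the last pictures.
- **Lever:** the paddle was back at z = 0.108 m, so the lever is level, and the gate looked shut.
- **Forces:** wrist force readings stayed at about 4.5 N or less while pressing. They were near zero (under 1 N) at the end, with the arm at rest.
- **Surroundings:** the other dispenser, jar, tape measure and screwdriver looked unmoved by eye; I did not measure them.

**One disagreement:** the reported tool height was about 39 mm lower than the fingertips appeared in the camera images. Contact came where the cameras predicted, so I set the press depth from the pictures and the force rather than the reported height.

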